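# Take the sliding lid off the spice box

### The job

Open the wooden spice box, the low one with the sliding lid: lift the lid's front end over the stop lip, slide the lid out toward the front until its back end is clear of the grooves, and lay it gently, flat and handle up, on the white draining board. Leave the recipe box and the mug where they are.

Things in the scene. Friction and masses are not known exactly. Their poses are not given: they have to be found in the camera images.
- spice_box: low box of brown wood, 160 (x) x 114 (y) x 76 mm, fixed on the draining board (surface at z = -0.003). Origin: centre of its underside; x points from its low front to its high back. Front and side walls are 60 mm high, the front one 8 mm thick: the stop lip. The lid lies at height 54 (underside), flush with the lip; it slides out to -x only with its front end raised more than 6 mm. Jars fixed inside.
- groove (a point): middle of the front end of the box's two grooves, 20 mm behind the box's centre and 61.5 mm up. The grooves run from here 52 mm back, under 15 mm wide keepers on both sides (undersides at height 69), with 9 mm of play over the 6 mm lid: it cannot go straight up, but its front end can rise about 20 mm. After 50 mm of sliding to -x its back end is clear. Axes as the box's.
- lid: the lid, loose: a flat board of pale wood 140 (x) x 97 (y) x 6 mm, about 0.1 kg, lying in the box with about 2 mm of play all round. Origin at the centre of the board's underside; its x axis starts along the box's x, z is up. It carries a pull block near its front end (see lid_grip).
- lid_grip (a point): centre of the lid's pull block: a plain upright block 28 (x) x 16 (y) x 30 mm high, standing on the board, centred 40 mm from the lid's origin toward its front end (-x); this point is 21 mm above the board's underside, 15 mm below the block's top. Axes as the lid's. Grip the 16 mm width near the top.
- recipe_box: bystander: taller wooden box with a hinged lid, 121 (x) x 150 (y) x 95 mm, loose; origin at the centre of its underside. It and the spice box may stand in either place, side by side. Not to be moved. A wall cabinet hangs over the back of the draining board: from x = 0.67 (door knob 0.63) back and z = 0.49 up, y -0.60 to -0.15.
- mug: bystander: ceramic mug with a handle, 90 x 122 x 105 mm, loose, at the right front of the draining board; origin at the centre of its underside. Not to be moved. The draining board spans x 0.25 to 0.80, y -0.60 to -0.03; but for the mug it is free from its front edge to the two boxes' fronts (x up to 0.44).

How it is judged:
By the outcome, as a careful person would: the job done as asked, in the order asked, and still so for the second after the job is handed in, with the robot touching nothing.
It also fails if it takes over 38 s, if anything falls off the work surface, if the arm or the gripper's body presses on something with over 40 N, if the wrist force passes 120 N, or if a joint passes its speed limit or range.

### The arm

A 6-joint arm with a two-finger parallel gripper is mounted at the origin on a cart in front of the work surface, level with it; the furniture and walls round the work are solid. World frame = base frame: x ahead of the robot, y to its left, z up, the work surface at z = 0. Lengths are in mm, angles in rad, forces in N, time in s.
With the tool pointing down it reaches from about 350 to 975 mm from the base axis. Payload 7.1 kg.
Tool frame: the origin (TCP) lies at the very end of the fingers, on their centre line; the grasp point (between the pads) lies 19 mm behind it; z points along the fingers, y is the direction in which the jaws open and shut (so a half turn about z gives the same grasp; the last joint's range is limited). The gripper opens to 88 mm and grips with 3 to 60 N. Pads are 20 mm wide; open, the fingers measure 115 mm over their backs; the gripper's body (75 mm by 178 mm) begins 61 mm behind the grasp point.
Start: joints at [-1.274, 0.423, 1.63, -0, 1.089, -0.019], TCP at [194.128, -594.07, 222.675] pointing down, gripper open.
Joint ranges: [-3, 3], [-0.9, 2.11], [0.09, 2.58], [-1.31, 4.45], [0.11, 2.69], [-2.54, 2.54]. Speed limits (rad/s): [2.39, 2.39, 3.01, 3.14, 3.14, 3.14].

### API

Orientations are given as a rotation vector (axis times angle).
In Python, from workcell import readout, imaging, close_job gives the robot as it stands.
- The arm moves only by the tool carry_out, never from a script. Its argument "rows" is a list of rows, each a list of 3 entries, a list of its own where there are three numbers: the shift along the tool's x, y, z in m, then the turn, a rotation vector about the tool's x, y, z in rad, then the closure, from 0 (fully open) to 1 (shut). In form: [[[dx, dy, dz], [wx, wy, wz], hand], ...]. A call has 1 to 12 rows; each row shifts and turns the commanded pose from where the row before left it, along the tool's axes as they then stand; what a row does not reach is not made up. A row lasts 1/12 s, in which the tool goes at most 41.7 mm and 7.16 degrees, less where a joint would pass 70% of its speed; a pose out of reach is approached as far as the arm can. A call with a gripper value outside its range is refused whole. The fingers move at their own pace and stop on an object; the grip force is fixed at half the most. Time passes only in rows, so rows that do not move let the fingers close. It gives the time, the measured TCP pose, the force and the opening at its end, in the units of the state.
- readout.get_obs(): the state, without advancing time (a new reading comes with each control period).
- imaging.get_image(name): name is "scene" or "top" or "wrist"; returns the picture (384x512x3 uint8, red, green, blue); there is no depth.
- imaging.camera_params(name): a dict with "fx", "fy", "cx", "cy" (pixels), "rvec" (rotation vector, rad) and "tvec" (3), from world to camera coordinates, as OpenCV has them; the wrist camera has in their place "T_tool_cam" (4x4, takes a point from camera to tool coordinates, whose origin is the TCP and whose axes are the flange's). Camera axes: x right, y down, z forward; pixel columns grow to the right and rows downward; lengths in mm; the calibration is good to about 2 mm. A picture is of the moment at which its call begins: read the wrist's pose just before it. camera_params takes no time and is no camera call.
- close_job(): hands the job in, once; it reports no verdict.
The state is a dict: "t": time; "qpos": joint angles; "qvel": joint speeds; "joint_torque": joint torques, N m; "ee_pos": TCP position; "orientation": TCP orientation; "ft_force": force on the tool from outside, world axes, zero at the start; "moment": the same for the moment, N m; "width": finger opening in mm.
Only numpy, scipy, OpenCV 4.12 (cv2) and the standard library are available. Lean on these libraries where they do the work, as an engineer would, in place of code of your own. Each camera call takes 0.05 s, during which the arm holds its last target.

## Working session

There is one attempt and no reset: what is moved stays moved. The work goes in short steps, Python scripts to look and compute and a tool call to move; the robot and the scene stay as the last step left them, time stands still between calls to the robot, and variables do not carry over. Pictures are saved under pics/ and viewed, and the job is handed in when it is done.

Besides the shell and the picture viewer there is one more tool, called after ">>>" by a JSON object that holds its "api" and its "payload", one argument or row to a line. carry_out: Moves the arm, as the interface text tells. Its arguments: {"type":"object","properties":{"rows":{"type":"array","items":{"type":"array"}}},"required":["rows"]}

```bash
mkdir -p pics; ls; python3 - <<'E'
from workcell import readout, imaging
import cv2,json
o=readout.get_obs(); print(o)
for n in("scene","top"):
    im=imaging.get_image(n); cv2.imwrite(f"pics/{n}0.png",im[:,:,::-1]); print(n,imaging.camera_params(n))
print(imaging.camera_params("wrist"))
E
```

```text
pics
{'t': 0.0, 'qpos': array([-1.27400482e+00,  4.23822038e-01,  1.63069690e+00,  3.48805068e-05,
        1.08858834e+00, -1.89846362e-02]), 'qvel': array([-3.89704438e-05, -8.11635277e-04, -1.45924350e-03,  1.31133335e-03,
        5.28908732e-06,  5.22476267e-05]), 'joint_torque': array([-1.85790873e-05, -5.44628799e+01, -2.73670632e+01,  6.43976592e-02,
        2.27783946e-02, -1.08557856e-04]), 'ee_pos': array([ 193.97583278, -593.54936114,  221.9107233 ]), 'orientation': array([-3.10103450e+00, -4.93700083e-01,  2.81221508e-04]), 'ft_force': array([ 0.18800203, -1.05557149, -0.47484402]), 'moment': array([-0.01971727,  0.02038821,  0.0441534 ]), 'width': 87.74472794266082}
scene {'fx': 417.25318206609853, 'fy': 417.25318206609853, 'cx': 251.43630918489276, 'cy': 194.44529287428034, 'rvec': array([ 0.53478994, -2.72905741,  1.07373419]), 'tvec': array([343.38088794, 384.97975844, 588.04872979])}
top {'fx': 362.3661105095754, 'fy': 362.3661105095754, 'cx': 254.02922791130175, 'cy': 196.31127064769888, 'rvec': array([ 2.18134728, -2.13129853,  0.21520198]), 'tvec': array([-341.77921195,  501.07064716,  828.66501627])}
{'fx': 285.2579063973025, 'fy': 285.2579063973025, 'cx': 260.30517682698877, 'cy': 189.07394230577341, 'T_tool_cam': array([[ 2.80697665e-04, -9.55350619e-01, -2.95474390e-01,
         8.08183436e+01],
       [ 9.99999958e-01,  2.47927058e-04,  1.48372876e-04,
         1.07547196e+00],
       [-6.84920232e-05, -2.95474419e-01,  9.55350649e-01,
        -1.62212866e+02],
       [ 0.00000000e+00,  0.00000000e+00,  0.00000000e+00,
         1.00000000e+00]])}
```

View pics/scene0.png

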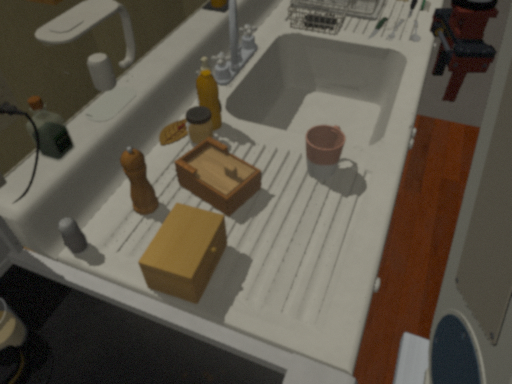

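View pics/top0.png

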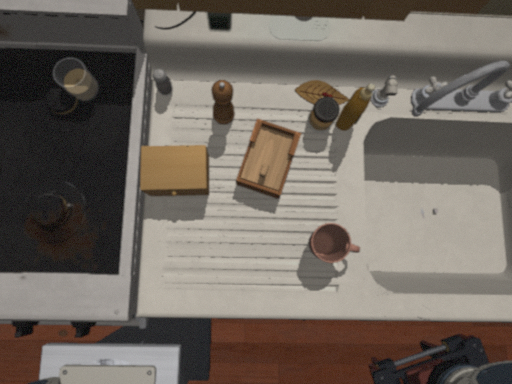

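```bash
cat > h.py <<'E'
import numpy as np, cv2
from scipy.spatial.transform import Rotation as R
from workcell import readout, imaging
def cam(n,obs=None):
    p=imaging.camera_params(n)
    K=np.array([[p['fx'],0,p['cx']],[0,p['fy'],p['cy']],[0,0,1]])
    if n=='wrist':
        T=np.eye(4);T[:3,:3]=R.from_rotvec(obs['orientation']).as_matrix();T[:3,3]=obs['ee_pos']
        M=np.linalg.inv(T@p['T_tool_cam']); return K,M[:3,:3],M[:3,3]
    return K,R.from_rotvec(p['rvec']).as_matrix(),np.array(p['tvec'])
def proj(c,P):
    K,Rm,t=c; q=(np.atleast_2d(P)@Rm.T+t)@K.T; return q[:,:2]/q[:,2:]
def back(c,uv,z):
    K,Rm,t=c; d=Rm.T@np.linalg.inv(K)@np.array([uv[0],uv[1],1.]); o=-Rm.T@t
    return o+d*(z-o[2])/d[2]
E
python3 - <<'E'
from h import *
c=cam('top')
print(proj(c,[[250,-600,-3],[250,-30,-3],[800,-600,-3],[800,-30,-3],[194,-594,222]]).round())
print(proj(cam('scene'),[[250,-600,-3],[250,-30,-3],[440,-300,-3]]).round())
t=cv2.imread('pics/top0.png')[100:220,210:330]; cv2.imwrite('pics/topc.png',cv2.resize(t,(600,600),interpolation=cv2.INTER_CUBIC))
t=cv2.imread('pics/scene0.png')[130:220,165:275]; cv2.imwrite('pics/scenec.png',cv2.resize(t,None,fx=6,fy=6,interpolation=cv2.INTER_CUBIC))
E
```

```text
[[360. 306.]
 [127. 302.]
 [355.  96.]
 [142.  88.]
 [399. 355.]]
[[390. 159.]
 [328. 379.]
 [276. 225.]]
```

View pics/topc.png

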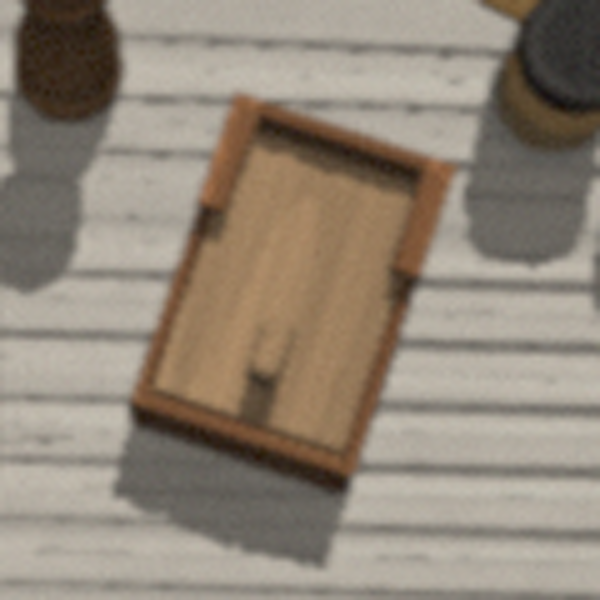

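View pics/scenec.png

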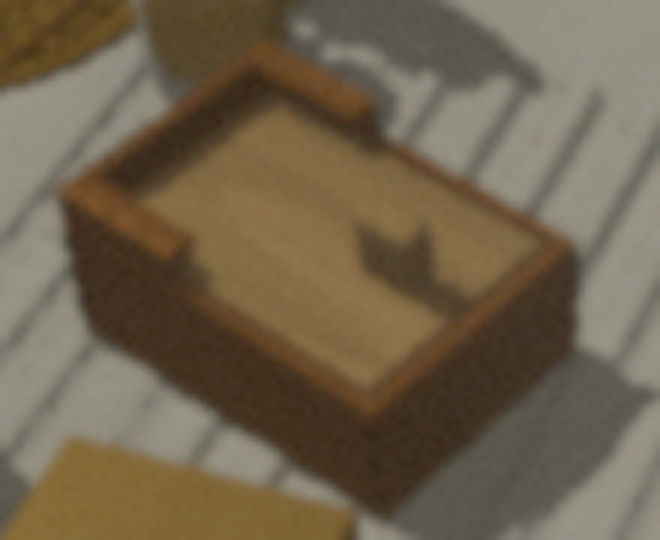

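```bash
cat >> h.py <<'E'
from scipy.optimize import least_squares
def w(p,P):
    c,s=np.cos(p[2]),np.sin(p[2]); P=np.atleast_2d(P).astype(float)
    return np.c_[p[0]+c*P[:,0]-s*P[:,1],p[1]+s*P[:,0]+c*P[:,1],P[:,2]-3]
E
python3 - <<'E'
from h import *
L=[[80,57,76],[80,-57,76],[-80,57,60],[-80,-57,60]]
ut=np.array([[240,95],[452,167],[134,401],[350,474]])/5+[209.6,99.6]
us=np.array([[62,190],[262,42],[372,412],[575,250]])/6+[164.6,129.6]
ct,cs=cam('top'),cam('scene')
ft=lambda p:(proj(ct,w(p,L))-ut).ravel()
fs=lambda p:(proj(cs,w(p,L))-us).ravel()
for f in(ft,fs,lambda p:np.r_[ft(p),fs(p)]):
    r=least_squares(f,[520,-330,-.3],x_scale=[100,100,1]); print(r.x,r.fun.round(1))
p=r.x
print('grip',w(p,[[-40,0,54+21],[-20-20,0,0]]))
P=w(p,[[x,y,90] for x in(-26,-54) for y in(8,-8)]+[[-40,0,90]])
print((proj(ct,P)-[209.6,99.6])*5,(proj(cs,P)-[164.6,129.6])*6)
# recipe box
print([back(ct,u,92).round() for u in((141,146),(207,146),(208,191),(141,191))])
print([back(ct,u,102).round() for u in((310,243),(348,243),(330,225))])
E
```

```text
[ 6.04811097e+02 -3.62239758e+02 -3.04742999e-01] [-0.8 -0.9  1.3 -0.3 -1.1  0.2  0.7  0.9]
[ 6.02087544e+02 -3.57943086e+02 -3.07687898e-01] [-1.6 -0.1  0.8 -0.6  0.   1.2  0.8 -1. ]
[ 6.03756821e+02 -3.60713426e+02 -3.06275782e-01] [-1.4 -0.5  0.7  0.1 -1.8  0.6 -0.   1.3 -1.6 -1.   0.6 -1.4 -0.1  0.1
  0.6 -2. ]
grip [[ 565.6182987  -348.65303309   72.        ]
 [ 565.6182987  -348.65303309   -3.        ]]
[[261.17741879 318.04423727]
 [293.53560258 329.03428335]
 [242.13997697 373.25966413]
 [274.66895579 384.32152921]
 [267.90423818 351.08979561]] [[347.69822152 208.54908102]
 [377.66898254 185.25503766]
 [405.5798453  242.35459179]
 [435.4410619  218.42189385]
 [391.46242645 213.47342359]]
[array([612., -65.,  92.]), array([ 617., -216.,   92.]), array([ 511., -223.,   92.]), array([507., -72.,  92.])]
[array([ 398., -455.,  102.]), array([ 400., -541.,  102.]), array([ 439., -501.,  102.])]
```

>>> {"api": "carry_out", "payload": {
  "rows": [
    [[0,0,0],[0,0,0.1037],0.3],
    [[0,0,0],[0,0,0.1037],0.3],
    [[0,0,0],[0,0,0.1037],0.3],
    [[0,0,0],[0,0,0.1037],0.4],
    [[0,0,0],[0,0,0.1037],0.4],
    [[0,0,0],[0,0,0.1037],0.4]
  ]
}}

```text
t: 0.6
ee_pos: [194.0, -593.8, 222.2]
orientation: [-3.103, 0.487, 0.001]
ft_force: [-0.1, -0.1, -0.5]
width: 53.4
```

>>> {"api": "carry_out", "payload": {
  "rows": [
    [[0.012,-0.014,0],[0,0,0],0.4],
    [[0.024,-0.03,0],[0,0,0],0.4],
    [[0.024,-0.03,0],[0,0,0],0.4],
    [[0.024,-0.03,0],[0,0,0],0.4],
    [[0.024,-0.03,0],[0,0,0],0.4],
    [[0.024,-0.03,0],[0,0,0],0.4],
    [[0.024,-0.03,0],[0,0,0],0.4],
    [[0.024,-0.03,0],[0,0,0],0.4],
    [[0.024,-0.03,0],[0,0,0],0.4],
    [[0.024,-0.03,0],[0,0,0],0.4],
    [[0.024,-0.03,0],[0,0,0],0.4],
    [[0.012,-0.014,0],[0,0,0],0.4]
  ]
}}

```text
t: 1.6
ee_pos: [547.8, -358.1, 222.3]
orientation: [-3.105, 0.476, -0.001]
ft_force: [0.4, 0.5, 0.1]
width: 52.6
```

>>> {"api": "carry_out", "payload": {
  "rows": [
    [[0.008,-0.01,0],[0,0,0],0.4],
    [[0.008,-0.008,0],[0,0,0],0.4],
    [[0,0,0],[0,0,0],0.4],
    [[0,0,0],[0,0,0],0.4]
  ]
}}

```text
t: 1.93
ee_pos: [564.9, -349.0, 222.4]
orientation: [3.105, -0.48, -0.001]
ft_force: [0.1, -0.3, -0.5]
width: 52.8
```

```bash
python3 - <<'E'
from h import *
o=readout.get_obs(); im=imaging.get_image('wrist'); np.save('o1.npy',np.r_[o['ee_pos'],o['orientation']])
print(o['t'],o['ee_pos'],o['orientation'],o['qpos'].round(3),o['width'])
print(R.from_rotvec(o['orientation']).as_matrix().round(4))
c=cam('wrist',o); p=[603.76,-360.7,-.306]
for x,y,z in [(-26,8,90),(-26,-8,90),(-54,8,90),(-54,-8,90)]+[(80,57,76),(80,-57,76),(-80,57,60),(-80,-57,60)]: print((x,y,z),proj(c,w(p,[[x,y,z]])).round(1))
cv2.imwrite('pics/w1.png',im[:,:,::-1])
E
```

```text
1.9333 [ 564.92687368 -348.99723067  222.37048571] [ 3.10475165e+00 -4.79505788e-01 -1.21849600e-03] [-0.571  0.481  1.537 -0.     1.124  1.306] 52.8087602406264
[[ 9.534e-01 -3.017e-01 -8.000e-04]
 [-3.017e-01 -9.534e-01  1.000e-04]
 [-8.000e-04  1.000e-04 -1.000e+00]]
(-26, 8, 90) [[251.1 166.6]]
(-26, -8, 90) [[266.1 166.6]]
(-54, 8, 90) [[251.3 191.6]]
(-54, -8, 90) [[265.9 191.6]]
(80, 57, 76) [[201.6  60. ]]
(80, -57, 76) [[315.3  60. ]]
(-80, 57, 60) [[212.2 204.4]]
(-80, -57, 60) [[305.4 204.4]]
```

View pics/w1.png

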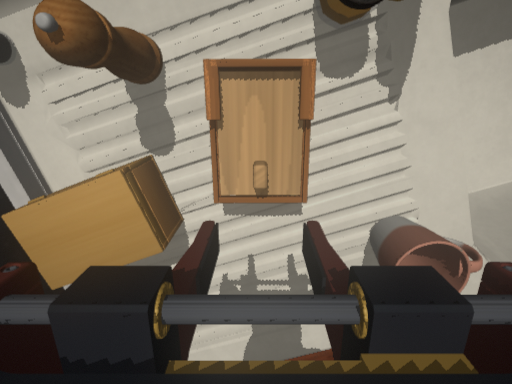

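```bash
python3 - <<'E'
import cv2
t=cv2.imread('pics/w1.png')[50:215,190:330]; cv2.imwrite('pics/w1c.png',cv2.resize(t,None,fx=3.6,fy=3.6,interpolation=cv2.INTER_CUBIC))
E
```

```text
(no output)
```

View pics/w1c.png

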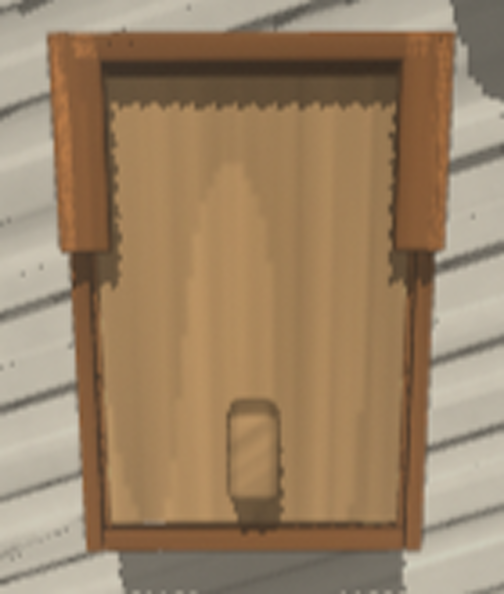

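```bash
python3 - <<'E'
from h import *
v=np.load('o1.npy'); c=cam('wrist',dict(ee_pos=v[:3],orientation=v[3:]))
L=[[80,57,76],[80,-57,76],[-80,57,60],[-80,-57,60]]
u=np.array([[48,34],[456,33],[87,549],[421,550]])/3.6+[189.6,49.6]
r=least_squares(lambda p:(proj(c,w(p,L))-u).ravel(),[600,-360,-.3],x_scale=[100,100,1]);print(r.x,r.fun.round(1))
b=lambda x,y,z:back(c,np.array([x,y])/3.6+[189.6,49.6],z)
a=b(254.5,402,87);d=b(254.5,498,87);e=b(254.5,450,87);print('block',a,d,e,b(230,450,87),b(279,450,87))
# lid front/back edges z 57
print('front lip inner',b(254,524,57), 'lid front corners',b(105,524,57),b(402,524,57))
Rm=R.from_rotvec(v[3:]).as_matrix(); print('tool delta',Rm.T@(e-v[:3]), 'lid centre xy from box', )
E
```

```text
[ 6.04870141e+02 -3.62496850e+02 -3.03910527e-01] [-0.2 -0.6  0.3 -0.6 -0.4  1.1  0.2  0.7]
block [ 583.88606852 -356.34094254   87.        ] [ 555.70395486 -347.43153998   87.        ] [ 569.99611862 -351.94981856   87.        ] [ 572.20148363 -344.97360972   87.        ] [ 567.79075282 -358.92602991   87.        ]
front lip inner [ 538.29460936 -341.75063634   57.        ] lid front corners [ 553.3914142  -293.99516146   57.        ] [ 523.29909188 -389.18571058   57.        ]
tool delta [  5.82695332   1.26551483 135.36627538] lid centre xy from box
```

>>> {"api": "carry_out", "payload": {
  "rows": [
    [[0.002,0.001,0.01],[0,0,0],0.5],
    [[0.002,0,0.02],[0,0,0],0.5],
    [[0,0,0.025],[0,0,0],0.5],
    [[0,0,0.025],[0,0,0],0.5],
    [[0,0,0.02],[0,0,0],0.5],
    [[0,0,0.015],[0,0,0],0.5],
    [[0,0,0.01],[0,0,0],0.5],
    [[0,0,0.005],[0,0,0],0.5],
    [[0,0,0],[0,0,0],0.5],
    [[0,0,0],[0,0,0],0.5]
  ]
}}

```text
t: 2.82
ee_pos: [569.0, -351.3, 93.1]
orientation: [3.104, -0.48, 0.001]
ft_force: [0.4, -0.3, 1.5]
width: 43.9
```

```bash
python3 - <<'E'
from h import *
o=readout.get_obs(); im=imaging.get_image('wrist')
print(o['t'],o['ee_pos'],o['ft_force'],o['width'])
cv2.imwrite('pics/w2.png',im[:,:,::-1])
E
```

```text
2.8167 [ 568.9952001  -351.32848871   93.05598634] [ 0.42972734 -0.30357908  1.49430018] 43.88915461211811
```

View pics/w2.png

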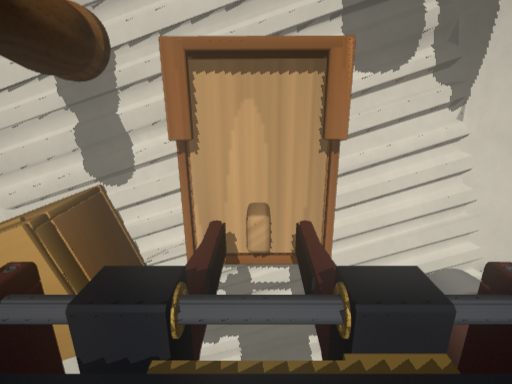

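```bash
python3 - <<'E'
from h import *
o=readout.get_obs();c=cam('wrist',o)
Rm=R.from_rotvec(o['orientation']).as_matrix()
for u in((247,226),(271,226),(259,204),(259,252)): print((Rm.T@(back(c,u,87)-o['ee_pos'])).round(1))
print(proj(c,w([604.9,-362.5,-.304],[[-80,57,60],[-80,-57,60],[80,57,76],[80,-57,76]])).round())
E
```

```text
[ 4.4 -7.3  6.6]
[4.4 8.2 6.6]
[19.5  0.5  6.6]
[-14.4   0.4   6.6]
[[187. 265.]
 [330. 265.]
 [158.  36.]
 [356.  36.]]
```

>>> {"api": "carry_out", "payload": {
  "rows": [
    [[0,0,0.008],[0,0,0],0.5],
    [[0,0,0.01],[0,0,0],0.5],
    [[0,0,0.008],[0,0,0],0.5],
    [[0,0,0.004],[0,0,0],0.5],
    [[0,0,0],[0,0,0],0.5],
    [[0,0,0],[0,0,0],0.5]
  ]
}}

```text
t: 3.37
ee_pos: [568.7, -350.6, 62.1]
orientation: [-3.104, 0.479, 0.002]
ft_force: [0.3, -0.2, 0.1]
width: 44.2
```

>>> {"api": "carry_out", "payload": {
  "rows": [
    [[0,0,0],[0,0,0],0.7],
    [[0,0,0],[0,0,0],0.85],
    [[0,0,0],[0,0,0],1.0],
    [[0,0,0],[0,0,0],1.0],
    [[0,0,0],[0,0,0],1.0],
    [[0,0,0],[0,0,0],1.0]
  ]
}}

```text
t: 3.87
ee_pos: [569.1, -350.8, 63.0]
orientation: [3.105, -0.48, 0.001]
ft_force: [-0.1, 0.3, 1.3]
width: 15.8
```

>>> {"api": "carry_out", "payload": {
  "rows": [
    [[0.0002,0,-0.0022],[0,-0.02,0],1.0],
    [[0.0002,0,-0.0022],[0,-0.02,0],1.0],
    [[0.0002,0,-0.0022],[0,-0.02,0],1.0],
    [[0.0002,0,-0.0022],[0,-0.02,0],1.0],
    [[0.0002,0,-0.0022],[0,-0.02,0],1.0],
    [[0,0,0],[0,0,0],1.0],
    [[0,0,0],[0,0,0],1.0]
  ]
}}

```text
t: 4.45
ee_pos: [570.5, -351.3, 73.5]
orientation: [-3.086, 0.476, 0.154]
ft_force: [0.1, 0.2, -0.4]
width: 16.1
```

```bash
python3 - <<'E'
from h import *
o=readout.get_obs(); im=imaging.get_image('wrist')
print(o['t'],o['ee_pos'],o['ft_force'],o['moment'],o['width'])
print(R.from_rotvec(o['orientation']).as_matrix().round(3))
cv2.imwrite('pics/w3.png',im[:,:,::-1])
t=imaging.get_image('scene')[130:220,165:275,::-1]; cv2.imwrite('pics/s3.png',cv2.resize(t,None,fx=6,fy=6,interpolation=cv2.INTER_CUBIC))
E
```

```text
4.45 [ 570.51226838 -351.25047809   73.46295852] [ 0.14558541  0.19388636 -0.42867126] [-0.06147219 -0.18147681 -0.00963748] 16.14871286658509
[[ 0.949 -0.301 -0.095]
 [-0.3   -0.953  0.03 ]
 [-0.099  0.    -0.995]]
```

View pics/w3.png

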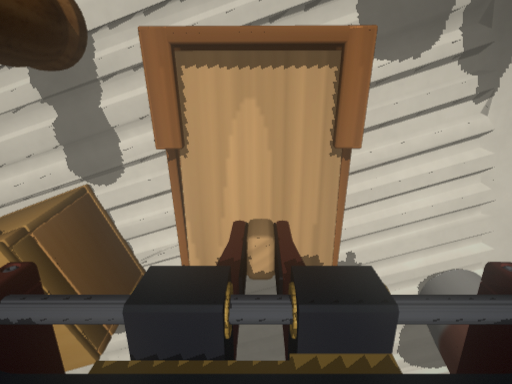

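View pics/s3.png

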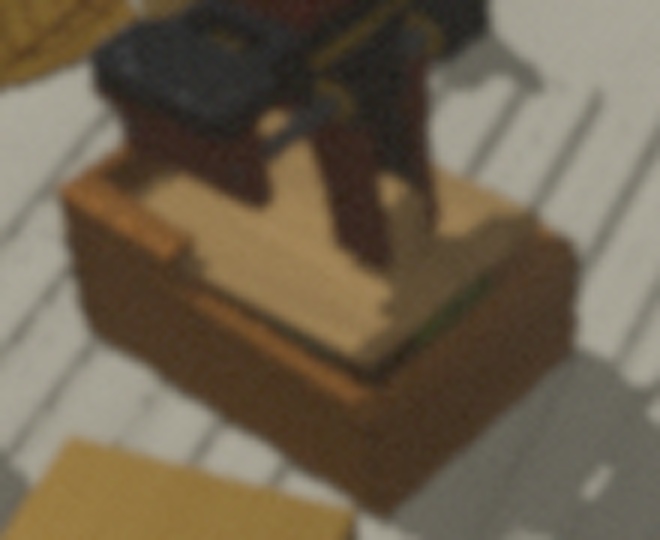

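>>> {"api": "carry_out", "payload": {
  "rows": [
    [[-0.002,0,0.0001],[0,0,0],1.0],
    [[-0.004,0,0.0002],[0,0,0],1.0],
    [[-0.004,0,0.0002],[0,0,0],1.0],
    [[-0.004,0,0.0002],[0,0,0],1.0],
    [[-0.004,0,0.0002],[0,0,0],1.0],
    [[-0.004,0,0.0002],[0,0,0],1.0],
    [[-0.002,0,0.0001],[0,0,0],1.0],
    [[0,0,0],[0,0,0],1.0]
  ]
}}

```text
t: 5.22
ee_pos: [546.9, -343.8, 74.9]
orientation: [-3.086, 0.477, 0.155]
ft_force: [0.1, 0.5, -0.9]
width: 15.6
```

```bash
python3 - <<'E'
from h import *
o=readout.get_obs(); im=imaging.get_image('wrist')
print(o['t'],o['ee_pos'],o['ft_force'],o['moment'],o['width'])
cv2.imwrite('pics/w4.png',im[:,:,::-1])
E
```

```text
5.2167 [ 546.88784867 -343.81483963   74.89914411] [ 0.14606782  0.49156335 -0.87978536] [-0.00193789 -0.00383395 -0.03275813] 15.620324744966464
```

View pics/w4.png

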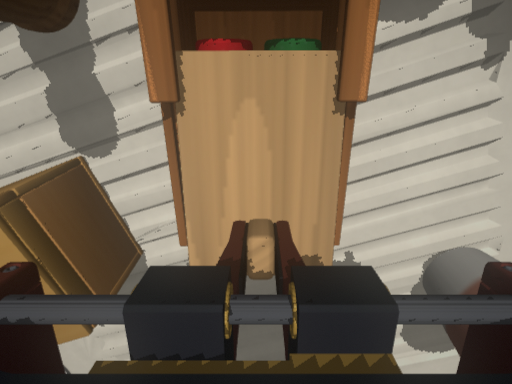

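>>> {"api": "carry_out", "payload": {
  "rows": [
    [[-0.002,0,0.0001],[0,0,0],1.0],
    [[-0.004,0,0.0002],[0,0,0],1.0],
    [[-0.004,0,0.0002],[0,0,0],1.0],
    [[-0.004,0,0.0002],[0,0,0],1.0],
    [[-0.004,0,0.0003],[0,0,0],1.0],
    [[-0.004,0,0.0003],[0,0,0],1.0],
    [[-0.004,0,0.0003],[0,0,0],1.0],
    [[-0.004,0,0.0003],[0,0,0],1.0],
    [[-0.006,0,0.0005],[0,0,0],1.0],
    [[-0.006,0,0.0005],[0,0,0],1.0],
    [[-0.004,0,0.0003],[0,0,0],1.0],
    [[0,0,0],[0,0,0],1.0]
  ]
}}

```text
t: 6.27
ee_pos: [502.4, -329.7, 76.2]
orientation: [-3.085, 0.477, 0.156]
ft_force: [0.5, -0.3, -1.6]
width: 15.7
```

```bash
python3 - <<'E'
from h import *
o=readout.get_obs(); im=imaging.get_image('wrist')
print(o['t'],o['ee_pos'],o['ft_force'],o['moment'],o['width'])
cv2.imwrite('pics/w5.png',im[:,:,::-1])
E
```

```text
6.2667 [ 502.41058698 -329.6919232    76.20255892] [ 0.50271635 -0.27411835 -1.57587952] [ 0.03529968  0.01883089 -0.003674  ] 15.651488705802029
```

View pics/w5.png

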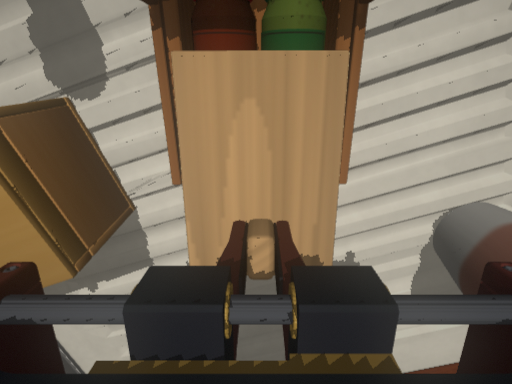

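>>> {"api": "carry_out", "payload": {
  "rows": [
    [[-0.001,0,-0.006],[0,0,0],1.0],
    [[-0.001,0,-0.01],[0,0,0],1.0],
    [[-0.001,0,-0.01],[0,0,0],1.0],
    [[-0.001,0,-0.01],[0,0,0],1.0],
    [[-0.001,0,-0.01],[0,0,0],1.0],
    [[-0.01,0,-0.005],[0,0.02,0],1.0],
    [[-0.015,0,0],[0,0.02,0],1.0],
    [[-0.015,0,0],[0,0.02,0],1.0],
    [[-0.01,0,0],[0,0.02,0],1.0],
    [[-0.005,0,0],[0,0.02,0],1.0],
    [[0,0,0],[0,0,0],1.0],
    [[0,0,0],[0,0,0],1.0]
  ]
}}

```text
t: 7.32
ee_pos: [451.6, -313.9, 132.1]
orientation: [3.104, -0.48, 0.001]
ft_force: [-0.3, 0.9, -0.5]
width: 15.8
```

```bash
python3 - <<'E'
from h import *
o=readout.get_obs(); Rm=R.from_rotvec(o['orientation']).as_matrix()
print(o['t'],o['ee_pos'],o['ft_force'],o['moment'],o['width'],Rm.round(3))
print(Rm.T@(np.array([320,-285,o['ee_pos'][2]])-o['ee_pos']))
t=imaging.get_image('scene')[:,:,::-1]; cv2.imwrite('pics/s6.png',t)
E
```

```text
7.3167 [ 451.5568592  -313.87719787  132.13271622] [-0.32413726  0.93087431 -0.45136079] [0.03967817 0.07528365 0.00720579] 15.79637034597351 [[ 0.953 -0.302  0.001]
 [-0.302 -0.953 -0.001]
 [ 0.001  0.    -1.   ]]
[-1.34135533e+02  1.21960668e+01 -1.19964286e-01]
```

View pics/s6.png

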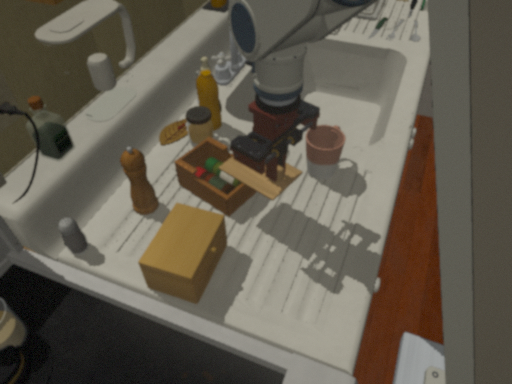

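>>> {"api": "carry_out", "payload": {
  "rows": [
    [[-0.008,0.001,0],[0,0,0],1.0],
    [[-0.016,0.001,0],[0,0,0],1.0],
    [[-0.02,0.002,0],[0,0,0],1.0],
    [[-0.02,0.002,0],[0,0,0],1.0],
    [[-0.02,0.002,0],[0,0,0],1.0],
    [[-0.02,0.002,0],[0,0,0],1.0],
    [[-0.016,0.001,0],[0,0,0],1.0],
    [[-0.01,0.001,0],[0,0,0],1.0],
    [[-0.004,0,0.004],[0,0,0],1.0],
    [[0,0,0.01],[0,0,0],1.0],
    [[0,0,0.015],[0,0,0],1.0],
    [[0,0,0.015],[0,0,0],1.0]
  ]
}}

```text
t: 8.37
ee_pos: [321.1, -285.5, 86.9]
orientation: [3.103, -0.479, 0.003]
ft_force: [-0.1, -0.4, -1.2]
width: 16.0
```

>>> {"api": "carry_out", "payload": {
  "rows": [
    [[0,0,0.015],[0,0,0],1.0],
    [[0,0,0.015],[0,0,0],1.0],
    [[0,0,0.015],[0,0,0],1.0],
    [[0,0,0.01],[0,0,0],1.0],
    [[0,0,0.005],[0,0,0],1.0],
    [[0,0,0.003],[0,0,0],1.0],
    [[0,0,0],[0,0,0],1.0],
    [[0,0,0],[0,0,0],1.0]
  ]
}}

```text
t: 9.03
ee_pos: [320.3, -284.9, 24.3]
orientation: [3.104, -0.479, 0.001]
ft_force: [0.1, 0.2, -1.0]
width: 15.8
```

```bash
python3 - <<'E'
from h import *
o=readout.get_obs(); Rm=R.from_rotvec(o['orientation']).as_matrix()
print(o['t'],o['ee_pos'],o['ft_force'],o['moment'],o['width'],Rm.round(3),o['qpos'].round(2))
t=imaging.get_image('scene')[130:280,200:400,::-1]; cv2.imwrite('pics/s7.png',cv2.resize(t,None,fx=4,fy=4,interpolation=cv2.INTER_CUBIC))
E
```

```text
9.0333 [ 320.27043554 -284.86743986   24.34051412] [ 0.1480074   0.20784891 -1.03866833] [0.0304135  0.04147602 0.05631083] 15.77773235626946 [[ 0.953 -0.302  0.   ]
 [-0.302 -0.953 -0.   ]
 [ 0.001  0.    -1.   ]] [-0.75  0.52  2.16  0.    0.47  1.12]
```

View pics/s7.png

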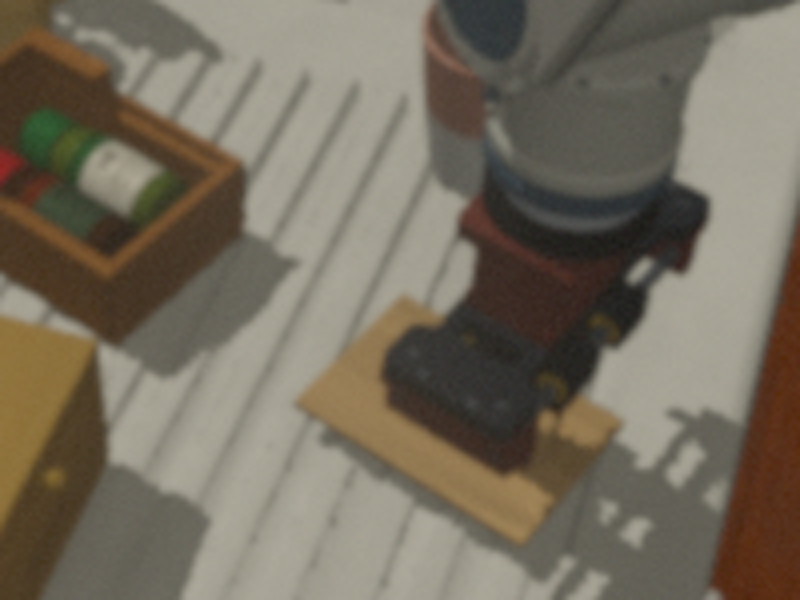

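>>> {"api": "carry_out", "payload": {
  "rows": [
    [[0,0,0.003],[0,0,0],1.0],
    [[0,0,0.003],[0,0,0],1.0],
    [[0,0,0.003],[0,0,0],1.0],
    [[0,0,0.002],[0,0,0],1.0],
    [[0,0,0.002],[0,0,0],1.0],
    [[0,0,0.001],[0,0,0],1.0],
    [[0,0,0],[0,0,0],1.0],
    [[0,0,0],[0,0,0],1.0]
  ]
}}

```text
t: 9.75
ee_pos: [319.9, -284.6, 10.0]
orientation: [-3.105, 0.48, 0.0]
ft_force: [-0.9, 0.9, -0.7]
width: 15.4
```

>>> {"api": "carry_out", "payload": {
  "rows": [
    [[0,0,0.0005],[0,0,0],1.0],
    [[0,0,0.0005],[0,0,0],1.0],
    [[0,0,0],[0,0,0],1.0],
    [[0,0,0],[0,0,0],1.0]
  ]
}}

```text
t: 10.08
ee_pos: [319.9, -284.6, 9.1]
orientation: [-3.105, 0.479, -0.0]
ft_force: [0.4, 0.2, -0.9]
width: 15.7
```

>>> {"api": "carry_out", "payload": {
  "rows": [
    [[0,0,0.0005],[0,0,0],1.0],
    [[0,0,0],[0,0,0],1.0],
    [[0,0,0],[0,0,0],1.0]
  ]
}}

```text
t: 10.33
ee_pos: [320.0, -284.6, 8.9]
orientation: [3.105, -0.479, 0.0]
ft_force: [-1.9, 0.0, 4.7]
width: 15.9
```

>>> {"api": "carry_out", "payload": {
  "rows": [
    [[0,0,0.0005],[0,0,0],1.0],
    [[0,0,0],[0,0,0],1.0],
    [[0,0,0],[0,0,0],1.0]
  ]
}}

```text
t: 10.58
ee_pos: [320.0, -284.6, 8.9]
orientation: [3.105, -0.479, 0.001]
ft_force: [-2.4, 1.9, 14.4]
width: 16.0
```

```bash
python3 - <<'E'
from h import *
o=readout.get_obs()
print(o['t'],o['ee_pos'],o['ft_force'],o['moment'],o['width'])
t=imaging.get_image('scene')[190:280,260:380,::-1]; cv2.imwrite('pics/s8.png',cv2.resize(t,None,fx=6,fy=6,interpolation=cv2.INTER_CUBIC))
E
```

```text
10.5833 [ 319.96034758 -284.63824457    8.88773455] [-2.44014929  1.86676614 14.37253817] [0.45449296 0.37672609 0.02554139] 16.014171260258866
```

View pics/s8.png

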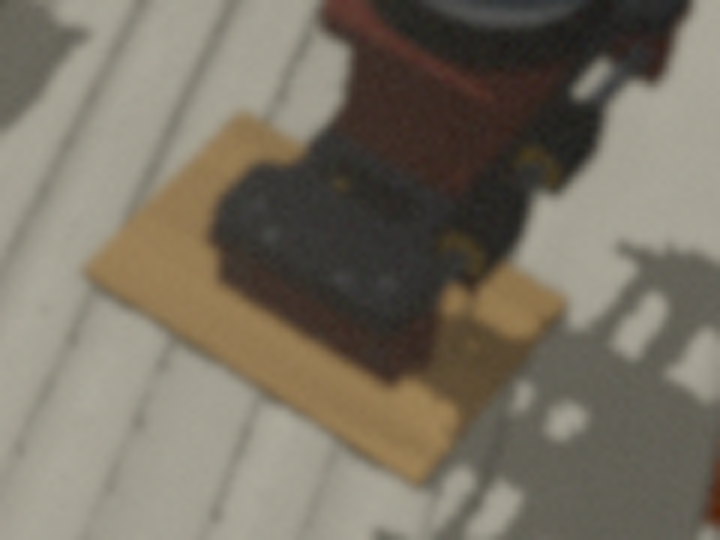

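Contact is firm (14 N) and the lid is flat. I'll ease off slightly, open partly, then retreat upward.

>>> {"api": "carry_out", "payload": {
  "rows": [
    [[0,0,-0.0006],[0,0,0],1.0],
    [[0,0,0],[0,0,0],0.8],
    [[0,0,0],[0,0,0],0.6],
    [[0,0,0],[0,0,0],0.5],
    [[0,0,0],[0,0,0],0.5],
    [[0,0,0],[0,0,0],0.5]
  ]
}}

```text
t: 11.13
ee_pos: [319.9, -284.6, 8.6]
orientation: [-3.105, 0.479, 0.0]
ft_force: [-0.5, -0.2, 0.5]
width: 40.9
```

>>> {"api": "carry_out", "payload": {
  "rows": [
    [[0,0,-0.005],[0,0,0],0.5],
    [[0,0,-0.01],[0,0,0],0.5],
    [[0,0,-0.015],[0,0,0],0.5],
    [[0,0,-0.02],[0,0,0],0.5],
    [[0,0,-0.025],[0,0,0],0.5],
    [[0,0,-0.025],[0,0,0],0.5],
    [[0,0,-0.025],[0,0,0],0.5],
    [[0,0,-0.025],[0,0,0],0.5],
    [[0,0,-0.02],[0,0,0],0.5],
    [[0,0,-0.01],[0,0,0],0.5],
    [[0,0,0],[0,0,0],0.5]
  ]
}}

```text
t: 12.05
ee_pos: [321.0, -285.6, 191.8]
orientation: [3.102, -0.479, 0.007]
ft_force: [0.2, 0.3, -0.6]
width: 44.0
```

```bash
python3 - <<'E'
from h import *
o=readout.get_obs()
print(o['t'],o['ee_pos'],o['ft_force'],o['width'])
im=imaging.get_image('wrist');cv2.imwrite('pics/w9.png',im[:,:,::-1])
cv2.imwrite('pics/s9.png',imaging.get_image('scene')[:,:,::-1])
t=imaging.get_image('top')[:,:,::-1];cv2.imwrite('pics/t9.png',t)
a=cv2.imread('pics/top0.png')
for n,(y0,y1,x0,x1) in dict(recipe=(135,200,137,215),mug=(220,270,300,365)).items(): print(n,cv2.phaseCorrelate(np.float64(cv2.cvtColor(a[y0:y1,x0:x1],6)),np.float64(cv2.cvtColor(np.ascontiguousarray(t[y0:y1,x0:x1]),6))))
E
```

```text
12.05 [ 320.99811955 -285.60131435  191.75487209] [ 0.18081585  0.26976497 -0.60291855] 43.995167959074585
recipe ((-0.020123466561855707, 0.0582502133206404), 0.9757764849386292)
mug ((0.07582368708057885, -0.016008328658735138), 0.9709973491577168)
```

View pics/w9.png

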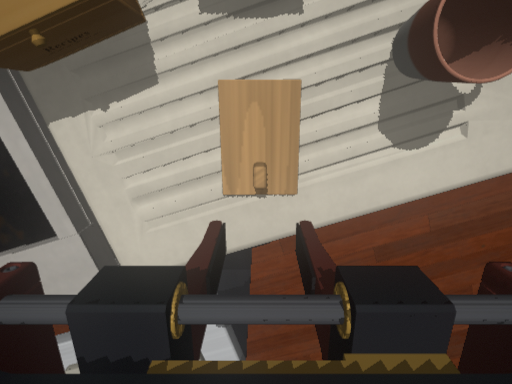

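View pics/s9.png

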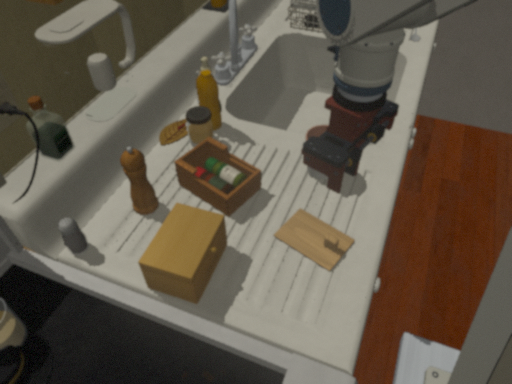

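View pics/t9.png

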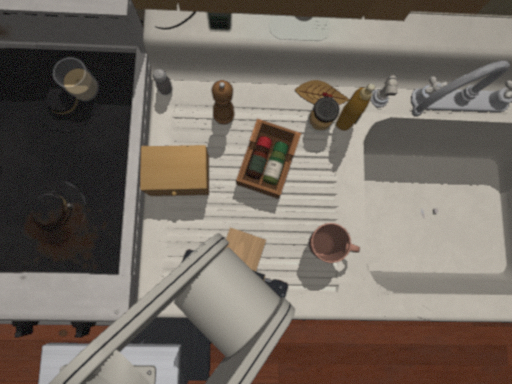

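>>> {"api": "carry_out", "payload": {
  "rows": [
    [[0,0,0],[0,0,0],0.5],
    [[0,0,0],[0,0,0],0.5],
    [[0,0,0],[0,0,0],0.5]
  ]
}}

```text
t: 12.45
ee_pos: [319.5, -284.2, 187.9]
orientation: [-3.104, 0.479, 0.002]
ft_force: [-0.4, 0.1, 0.2]
width: 43.9
```

```bash
python3 -c "
from workcell import close_job,readout
o=readout.get_obs();print(o['t'],o['qvel'].round(3));print(close_job())"
```

```text
12.45 [ 0.001 -0.002 -0.004  0.002  0.003 -0.   ]
the job is handed in; nothing more can be done
None
```

The spice box is open, and its lid lies flat, handle up, on the draining board. I handed the job in at 12.45 s of the 38 s allowed; the hand-in reports no verdict.

- **What I did:** I gripped the lid's block and tilted the front end up about 14 mm, over the stop lip. I then slid the lid about 71 mm toward the front, until its back end was clear of the grooves. After lifting and levelling it, I lowered it onto the free front area, opened the fingers and moved up clear.
- **Forces:** Readings stayed within about 2 N during the lift and slide. When I pressed the lid down to confirm contact, the force peaked at about 14 N, and I eased off before letting go.
- **Last checks:** The pictures show the lid flat inside the board's edges, the jars visible in the open box, and the gripper about 180 mm above the lid, touching nothing. The recipe box and the mug had moved less than 0.1 pixel in the top view.
- **Small disagreement:** The first position estimates from the different cameras differed by about 3 to 5 mm. I settled this with the wrist camera before gripping, and no check failed.

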